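# Slide the shelf board out to its cut line and hold it

### The arm

A 7-joint arm with a two-finger parallel gripper is mounted at the origin on a cart in front of the work surface, level with it; the furniture and walls round the work are solid. World frame = base frame: x ahead of the robot, y to its left, z up, the work surface at z = 0. Lengths are in m, angles in rad, forces in N, time in s.
With the tool pointing down it reaches from about 0.35 to 0.9 m from the base axis. Payload 7.2 kg.
Tool frame: the origin (TCP) lies midway between the tips of the shut fingers; the grasp point (between the pads) lies behind it (r.grip_depth is the z of the grasp point in the tool frame, in m); z points along the fingers, y is the line along which they close (so a half turn about z gives the same grasp; the last joint's range is limited). The gripper opens to 85 mm and grips with 20 to 120 N. Pads are 22 mm wide; open, the fingers measure 114 mm over their backs; the gripper's body (76 mm by 85 mm) begins 54 mm behind the grasp point. The pads swing forward as they close: fully open they stand 13 mm farther back than shut.
Start: joints at [-1.276, 0.411, -0.013, 1.596, 0.006, 1.134, -0.082], TCP at [0.222, 0.584, 0.231] pointing down, gripper open.
Joint ranges: [-2.95, 2.95], [-0.29, 1.99], [-1.47, 1.44], [0.14, 2.54], [-1.03, 4.17], [0.13, 1.85], [-2.86, 2.86]. Speed limits (rad/s): [2.39, 2.39, 3.01, 3.01, 3.14, 3.14, 3.14].

### API

Orientations are given as a 3x3 rotation matrix whose columns are the frame's x, y, z axes.
In Python, from cell import r, vision gives the robot as it stands.
- The arm moves only by the shell command python3 -m creep 'ROWS'. ROWS is text: rows parted by semicolons, each of 5 numbers parted by spaces: the finger opening in mm, from 0 to 85.4, then the shift along the tool's x, y, z in units of 40 mm (1.0 is 40 mm), then the turn about the tool's z in rad. In form: claw x y z turn; .... A call has 1 to 20 rows; each row shifts and turns the commanded pose from where the row before left it, along the tool's axes as they then stand; what a row does not reach is not made up. A row lasts 1/12 s, in which the tool goes at most 41.7 mm and 7.16 degrees, less where a joint would pass 70% of its speed; a pose out of reach is approached as far as the arm can. A call is refused whole if a number of a shift passes 1 or a number of a turn 0.125, either way. A call with a gripper value outside its range is refused whole. The fingers move at their own pace and stop on an object; the grip force is fixed at half the most. Time passes only in rows, so rows that do not move let the fingers close. It gives the time, the measured TCP pose, the force, the opening and the grip force at its end, in the units of the state.
- r.read_state(): the state, without advancing time (a new reading comes with each control period).
- vision.snapshot(name): name is "scene" or "top"; returns a dict with "pixels" (480x640x3 uint8, red, green, blue), "fx", "fy", "cx", "cy" (pixels), "distortion" ([k1, k2, p1, p2, k3] as OpenCV has them; the pictures are not rectified), "T" (4x4, takes a point from camera to world coordinates). Camera axes: x right, y down, z forward; pixel columns grow to the right and rows downward; lengths in m; the calibration is good to about 2 mm. A picture is of the moment at which its call begins. There is no depth.
- r.close_job(): hands the job in; it is judged then, once.
The state is a dict: "time": time; "q": joint angles; "qvel": joint speeds; "effort": joint torques, N m; "tool_pos": TCP position; "eef_rot": TCP orientation; "contact_force": force on the tool from outside, world axes, zero at the start; "moment": the same for the moment, N m; "finger_gap": opening from 0.0 (shut) to 1.0 (fully open); "finger_force": force on a finger pad.
Only numpy, scipy, OpenCV 4.12 (cv2) and the standard library are available. Lean on these libraries where they do the work, as an engineer would, in place of code of your own. Each camera call takes 0.05 s, during which the arm holds its last target. There are 200 camera calls.

### The job

Get the shelf board ready for sawing: take hold of its tail and slide it along the riser, white end outward, until the red cut line lies right over the riser's steel-capped edge, with the board straight along the riser, centred on it and flat on it. Past its balance point the board would tip, so finish still holding it down steady in that position; slide it without lifting it off the riser or letting it tip, and leave the mug, tub, tape and spanner alone.

Things in the scene. Friction and masses are not known exactly. Their poses are not given: they have to be found in the camera images.
- board: loose pale wooden shelf board, 340 long x 56 wide x 16 mm thick, about 0.45 kg, lying on the riser. Origin: centre of its underside. x runs along it to the leading (outward) end, whose last 24 mm are white; z up. A red cut line crosses it at x = -30 mm, 200 mm from the leading end. Tail end at x = -170 mm; grip it across its width near the tail, e.g. at x = -110 mm.
- cut_line (a point): the middle of the red cut line, on the board's top face: board x = -30 mm, y = 0, z = 16 mm; axes as the board's
- riser: fixed timber beam 260 long x 40 wide, top 60 mm above the bench, on a plywood foot 260 x 90 x 12 mm. Origin: centre of its underside. x runs along it to the outward end, which has a flush 13 mm bright steel cap; z up. At the start the board lies on it up to 0.2 rad askew and 8 mm off centre, its cut line some 115 to 165 mm short of the steel edge.
- riser_edge (a point): middle of the riser's outward top edge (end of the steel cap): riser x = +130 mm, y = 0, z = 60 mm; axes as the riser's. Done when the cut line is over it.
- mug: red mug, 82 x 113 x 91 mm high, bystander; origin under its centre
- grease_tub: yellow tub with black lid, 82 mm across, 68 mm high, bystander; origin under its centre
- tape_roll: roll of black tape lying flat, 56 mm across, 19 mm high, bystander; origin under its centre
- spanner: steel spanner lying flat, 155 x 29 x 9 mm, bystander; origin under its centre

How it is judged:
On the way, in this order (a step that is already met when the one before it is completed fails the run):
1. the fingers are on the board (contact force between the fingers and board above 0.5 N), for 0.1 s.
2. the cut line lies over the riser's edge, the board straight, centred, flat on the riser and held (x of cut_line in the frame of riser_edge between -0.006 and 0.006 m and y of cut_line in the frame of riser_edge between -0.012 and 0.012 m and z of cut_line in the frame of riser_edge between 0.012 and 0.02 m and angle between the x axis of board and the x axis of riser, either way round below 0.07 rad and angle between board's own z axis and vertical below 0.04 rad and contact force between the fingers and board above 0.5 N and contact force between board and riser above 0.2 N), for 0.3 s.
At the end, for the whole second after the job is handed in: cut line within 6 mm of the steel edge and 12 mm of the riser's centre line; board within 0.07 rad of the riser's direction and 0.04 rad of level, resting on the riser (within 4 mm, over 0.2 N), still (under 0.01 m/s), fingers on it (over 0.5 N) (all of step 2 and linear speed of board below 0.01 m/s); the arm keeps its last pose, push and grip.
It fails at once if the board tipped (over 0.15 rad) (angle between board's own z axis and vertical above 0.15 rad).
It fails at once if the board was lifted off the riser (line over 20 mm up) or dropped (z of cut_line in the frame of riser_edge above 0.036 m or z of cut_line in the frame of riser_edge below -0.005 m).
It fails at once if a bystander was moved over 30 mm (distance of any of mug, grease_tub, tape_roll, spanner from where it was at the start of the episode above 0.03 m).
It also fails if it takes over 32 s, if anything falls off the work surface, if the arm or the gripper's body presses on something with over 40 N, if the wrist force passes 120 N, or if a joint passes its speed limit or range.

## Working session

There is one attempt and no reset: what is moved stays moved. The work goes in short steps, Python scripts to look and compute and a shell command to move; the robot and the scene stay as the last step left them, time stands still between calls to the robot, and variables do not carry over. Pictures are saved under pics/ and viewed, at most 10 in all, crops included, and the job is handed in when it is done.

```bash
mkdir -p pics
python3 - <<'E'
from cell import r, vision
import cv2,numpy as np
for n in("scene","top"):
    s=vision.snapshot(n); cv2.imwrite(f"pics/{n}0.png",s["pixels"][:,:,::-1])
    print(n,s["fx"],s["fy"],s["cx"],s["cy"],s["distortion"]);print(np.round(s["T"],3))
st=r.read_state();print(st["time"],st["tool_pos"],np.round(st["eef_rot"],3),r.grip_depth)
E
```

```text
scene 487.11105634676244 487.11105634676244 319.9403495548062 231.1756895299058 [-0.01501878  0.          0.          0.          0.        ]
[[ 0.893 -0.289  0.346  0.01 ]
 [-0.451 -0.598  0.663 -0.951]
 [ 0.015 -0.748 -0.664  1.105]
 [ 0.     0.     0.     1.   ]]
top 591.6653000720175 591.6653000720175 320.9717395050117 239.47538076569896 [-0.1452394  0.         0.         0.         0.       ]
[[-0.248 -0.785  0.567 -0.357]
 [-0.969  0.197 -0.151  0.311]
 [ 0.007 -0.587 -0.81   1.35 ]
 [ 0.     0.     0.     1.   ]]
0.1 [0.22170267 0.58388687 0.23054542] [[-0.935  0.355 -0.   ]
 [ 0.355  0.935 -0.001]
 [-0.    -0.001 -1.   ]] -0.0187
```

View pics/scene0.png

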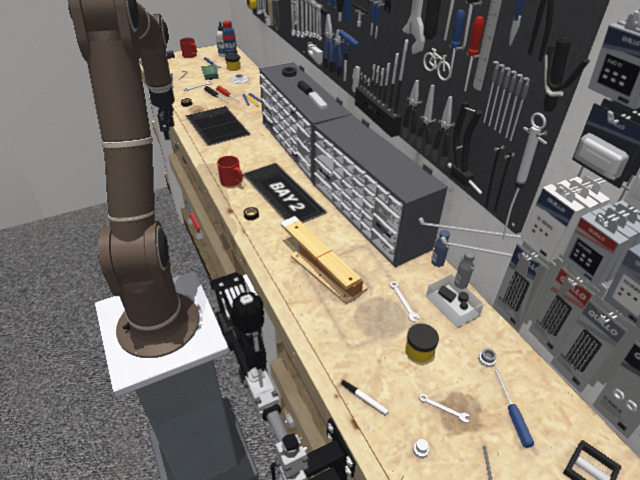

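View pics/top0.png

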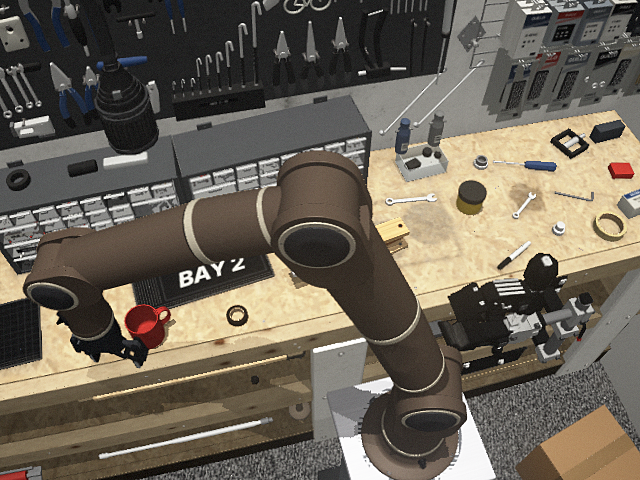

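The scene view shows the board from its white end at about (291,223) to its tail near (358,290), with the mug at (229,171), tape at (251,213), spanner at (404,300) and tub at (422,343). In the top view the arm hides most of the board. I'll enlarge the scene view.

Run:
```python
import cv2
i=cv2.imread("pics/scene0.png")[205:310,270:380]
cv2.imwrite("pics/c1.png",cv2.resize(i,None,fx=5.5,fy=5.5,interpolation=cv2.INTER_CUBIC))
```

```text
(no output)
```

View pics/c1.png

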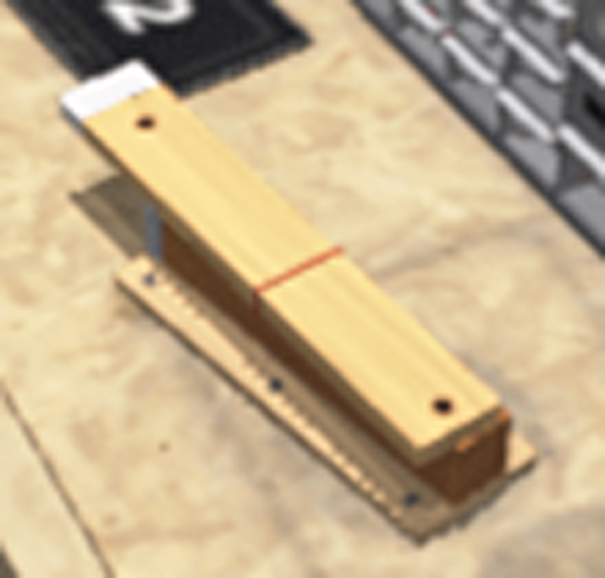

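The crop shows the board's white corners at crop (62,102) and (143,62), and its tail corners at (505,408) and (418,448). The red line runs from (258,290) to (343,248), and the foot corners are at (118,278), (420,532) and (535,458).

```bash
cat > h.py <<'E'
import numpy as np,cv2
from scipy.optimize import least_squares
def cam(s):
    T=np.array(s["T"]);K=np.array([[s["fx"],0,s["cx"]],[0,s["fy"],s["cy"]],[0,0,1.]])
    R=T[:3,:3].T; return K,np.array(s["distortion"]),cv2.Rodrigues(R)[0],-R@T[:3,3],T
def proj(s,P):
    K,d,rv,t,_=cam(s); return cv2.projectPoints(np.array(P,float).reshape(-1,3),rv,t,K,d)[0][:,0]
def pts(p,P): # p=x,y,z,yaw
    c,n=np.cos(p[3]),np.sin(p[3]);P=np.array(P,float)
    return P@np.array([[c,n,0],[-n,c,0],[0,0,1]])+np.array([p[0],p[1],p[2]])
def fit(obs,p0,fixz=None): # obs: list of (snap,objpts,pixels)
    f=lambda p:np.concatenate([(proj(s,pts(p if fixz is None else [p[0],p[1],fixz,p[2]],P))-np.array(px)).ravel() for s,P,px in obs])
    o=least_squares(f,p0,loss="soft_l1"); return o.x,np.round(f(o.x),1)
B=np.array([[170,28,16],[170,-28,16],[-170,-28,16],[-170,28,16],[-30,28,16],[-30,-28,16]])/1000
F=np.array([[130,45,12],[-130,45,12],[-130,-45,12],[130,-45,12]])/1000
E
python3 - <<'E'
from h import *
from cell import vision
s=vision.snapshot("scene")
c=lambda a:np.array(a)/5.5+[270-.4,205-.4]
print(fit([(s,B,c([[62,102],[143,62],[505,408],[418,448],[258,290],[343,248]]))],[.5,.1,.06,1.5]))
print(fit([(s,F[:3],c([[118,278],[420,532],[535,458]]))],[.5,.1,1.5],0.))
E
```

```text
(array([0.50789387, 0.00768844, 0.05837684, 1.730473  ]), array([ 0.1, -0.9, -0.2,  0. , -0.4, -0.8,  0.2,  0.3,  0.4,  0.5, -0.1,
        0.7]))
(array([ 0.5194611 , -0.03466584,  1.81304301]), array([-0.6, -0.8, -0.2,  1.1,  0.9, -0.3]))
```

```bash
python3 -m creep '85 0 0 0 .12;85 0 0 0 .12;85 0 0 0 .12;85 0 0 0 .12;85 0 0 0 .12;85 0 0 0 .12;85 0 0 0 .12;85 0 0 0 .12;85 0 0 0 .09;85 -.6 .16 0 0;85 -.6 .16 0 0;85 -.6 .16 0 0;85 -.6 .16 0 0;85 -.6 .16 0 0;85 -.6 .16 0 0;85 -.6 .16 0 0;85 -.6 .16 0 0;85 -.6 .16 0 0;85 -.6 .16 0 0'
python3 -m creep '85 -.6 .16 0 0;85 -.6 .16 0 0;85 -.6 .16 0 0;85 -.6 .16 0 0;85 -.6 .16 0 0;85 -.6 .16 0 0;85 -.6 .16 0 0;85 -.6 .16 0 0;85 -.6 .16 0 0;85 -.6 .16 0 0;85 -.6 .16 0 0;85 -.6 .16 0 0;85 -.6 .16 0 0;85 -.6 .16 0 0;85 -.6 .16 0 0;85 -.6 .16 0 0;85 -.6 .16 0 0;85 -.6 .16 0 0;85 -.6 .16 0 0;85 0 0 0 0'
python3 - <<'E'
from cell import r, vision
import cv2,numpy as np
s=vision.snapshot("top"); cv2.imwrite("pics/top1.png",s["pixels"][:,:,::-1])
s=vision.snapshot("scene"); cv2.imwrite("pics/scene1.png",s["pixels"][:,:,::-1])
st=r.read_state();print(st["time"],st["tool_pos"],np.round(st["eef_rot"],3),st["q"])
E
```

```text
time: 1.73
tool_pos: [0.323, 0.3561, 0.2312]
eef_rot: [[-0.157, 0.988, -0.0], [0.988, 0.157, -0.0], [-0.0, -0.0, -1.0]]
contact_force: [-0.2, 0.6, -0.1]
finger_gap: 0.991
finger_force: 0.0
time: 3.4
tool_pos: [0.5156, -0.0786, 0.2315]
eef_rot: [[-0.152, 0.988, 0.001], [0.988, 0.152, -0.003], [-0.003, 0.001, -1.0]]
contact_force: [-1.0, 0.1, 0.7]
finger_gap: 1.0
finger_force: 0.0
3.5 [ 0.51442135 -0.07461553  0.23096801] [[-0.155  0.988 -0.001]
 [ 0.988  0.155 -0.   ]
 [-0.    -0.001 -1.   ]] [-0.49587077  0.25999059  0.66617921  1.88268825 -0.18252754  1.06060085
  0.39952458]
```

View pics/top1.png

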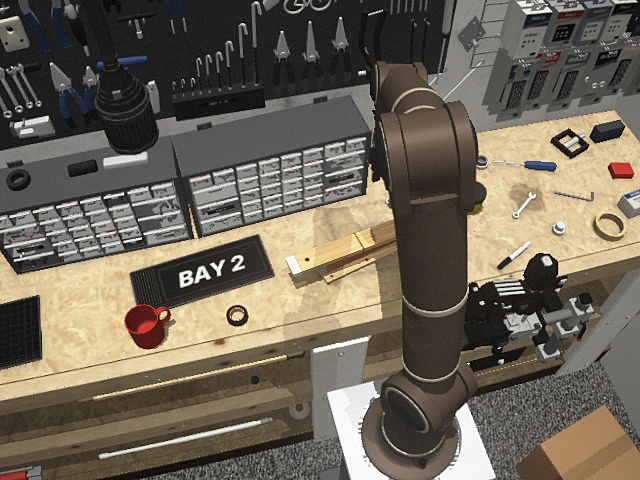

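The top view now shows the board's white end at about (291,265), the red line near (360,242) and the outward foot corner near (325,278). I'll enlarge this next to the scene view.

Run:
```python
import cv2
i=cv2.imread("pics/top1.png")[212:292,278:408]
cv2.imwrite("pics/c2.png",cv2.resize(i,None,fx=6,fy=6,interpolation=cv2.INTER_CUBIC))
```

```text
(no output)
```

View pics/c2.png

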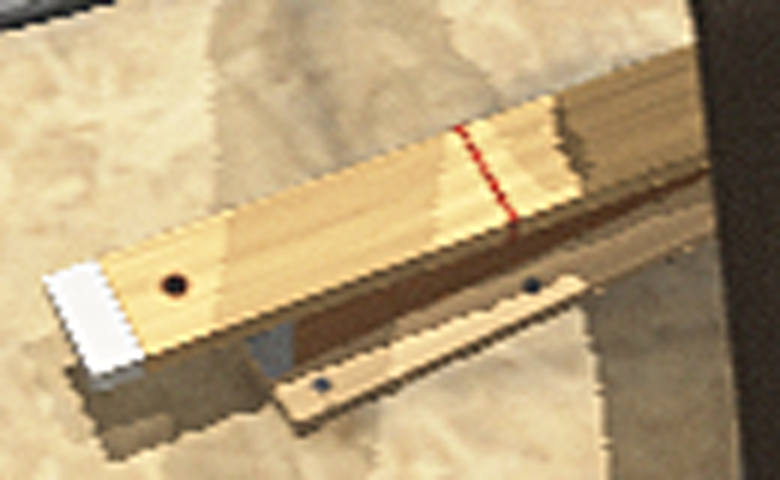

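The enlarged top view shows the white corners at crop (92,375) and (45,278), the red line ends at (515,217) and (457,127), and the foot's outward near corner at (299,420). The foot's near edge passes (590,288), and the riser's outward base corner is at (275,378).

```bash
cat > m.py <<'E'
from h import *
from cell import vision
s=vision.snapshot("scene");t=vision.snapshot("top")
c=lambda a:np.array(a)/5.5+[270-.4,205-.4]
d=lambda a:np.array(a)/6+[278-.4,212-.4]
bs=(s,B,c([[62,102],[143,62],[505,408],[418,448],[258,290],[343,248]]))
bt=(t,B[[0,1,4,5]],d([[92,375],[45,278],[515,217],[457,127]]))
b,res=fit([bs,bt],[.5,0,.06,1.7]);print("board",b.round(4),res)
sc=c([[118,278],[420,532],[535,458]]);tc=d([[299,420],[590,288],[275,378],[293,372]])
def f(p):
    q=[p[0],p[1],0,p[2]]
    P=[F[0],[p[3],.045,.012],[.13,.02,.012],[.117,.02,.012]]
    return np.r_[(proj(s,pts(q,F[:3]))-sc).ravel(),(proj(t,pts(q,P))-tc).ravel()]
o=least_squares(f,[.52,-.035,1.8,0],loss="soft_l1");print("riser",o.x.round(4),f(o.x).round(1))
x,y,w=o.x[:3]
e=np.array([x+.13*np.cos(w),y+.13*np.sin(w)]);cl=b[:2]-.03*np.array([np.cos(b[3]),np.sin(b[3])])
u=np.array([np.cos(w),np.sin(w)]);v=np.array([-u[1],u[0]])
print("edge",e,"cut rel edge",(cl-e)@u,(cl-e)@v,"yawdiff",b[3]-w)
print("grip",b[:2]-.11*np.array([np.cos(b[3]),np.sin(b[3])]))
E
python3 m.py
```

```text
board [0.5052 0.0056 0.0591 1.7412] [-0.8 -0.2 -1.2  0.6 -0.3 -0.5  0.3  0.7  0.1  1.  -0.5  1.1  0.  -0.6
 -0.4 -1.  -0.4 -0.2 -0.1 -0.8]
riser [ 0.517  -0.0359  1.8241 -0.0217] [-1.4 -0.1 -0.2  1.6  0.6 -0.1 -0.1  0.2 -0.2 -0.5 -0.7  0.2  0.5 -0.7]
edge [0.48446314 0.08993271] cut rel edge -0.1167797122017044 0.003518525920241003 yawdiff -0.08295706558788152
grip [ 0.52389185 -0.10284282]
```

```bash
python3 -m creep '85 -.37 .06 0 -.015;85 -.36 .065 0 0;85 0 0 .5 0;85 0 0 .5 0;85 0 0 .5 0;85 0 0 .5 0;85 0 0 .5 0;85 0 0 .4 0;85 0 0 .4 0;85 0 0 .3 0;85 0 0 0 0;85 0 0 0 0'
python3 - <<'E'
from cell import r
s=r.read_state();print(s["tool_pos"],s["eef_rot"],s["contact_force"])
E
```

```text
time: 4.6
tool_pos: [0.5241, -0.1011, 0.0872]
eef_rot: [[-0.173, 0.985, -0.001], [0.985, 0.173, 0.0], [0.0, -0.001, -1.0]]
contact_force: [-0.0, -0.7, 0.6]
finger_gap: 0.995
finger_force: 0.0
[ 0.52407704 -0.10108668  0.08715309] [[-1.73049265e-01  9.84912616e-01 -1.04415590e-03]
 [ 9.84913084e-01  1.73049594e-01  2.33146595e-04]
 [ 4.10319779e-04 -9.88056965e-04 -9.99999428e-01]] [-0.02403209 -0.73057828  0.61443415]
```

```bash
python3 -m creep '85 0 0 .3 0;85 0 0 .3 0;85 0 0 .3 0;85 0 0 0 0;85 0 0 0 0'
python3 -m creep '40 0 0 0 0;40 0 0 0 0;40 0 0 0 0;40 0 0 0 0;40 0 0 0 0;40 0 0 0 0;40 0 0 0 0;40 0 0 0 0'
python3 - <<'E'
from cell import r,vision
import cv2
s=r.read_state();print(s["tool_pos"],s["eef_rot"],s["contact_force"],s["moment"])
a=vision.snapshot("scene")["pixels"][205:310,270:400,::-1];b=vision.snapshot("top")["pixels"][205:295,278:408,::-1]
cv2.imwrite("pics/c3.png",cv2.resize(cv2.vconcat([a,b]),None,fx=3,fy=3,interpolation=cv2.INTER_CUBIC))
E
```

```text
time: 5.02
tool_pos: [0.5236, -0.1018, 0.0504]
eef_rot: [[-0.172, 0.985, -0.002], [0.985, 0.172, -0.0], [0.0, -0.002, -1.0]]
contact_force: [-0.2, 0.6, -0.2]
finger_gap: 0.994
finger_force: 0.0
time: 5.68
tool_pos: [0.5271, -0.1017, 0.0527]
eef_rot: [[-0.172, 0.985, 0.005], [0.985, 0.172, -0.0], [-0.001, 0.005, -1.0]]
contact_force: [5.0, 1.9, 5.2]
finger_gap: 0.644
finger_force: 64.1
[ 0.52706391 -0.10167372  0.05269811] [[-1.72469135e-01  9.85000770e-01  5.28026530e-03]
 [ 9.85014288e-01  1.72472631e-01 -2.10754816e-04]
 [-1.11829491e-03  5.16478807e-03 -9.99986037e-01]] [4.99251029 1.87590411 5.17315839] [ 0.26997281 -1.10310762 -0.03264994]
```

View pics/c3.png

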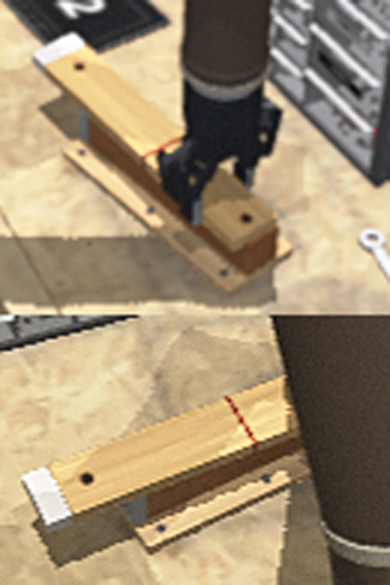

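The jaws have closed on the tail across its width (55 mm opening) and the board still lies flat. The far finger probably rubs the riser's side, so I'll centre and straighten the board first.

```bash
python3 -m creep '40 0 .05 0 -.017;40 0 .05 0 -.017;40 0 .05 0 -.017;40 0 .05 0 -.016;40 0 .05 0 -.016;40 0 0 0 0;40 0 0 0 0;40 0 0 0 0'
python3 -m creep '40 .1 0 0 0;40 .15 0 0 0;40 .15 0 0 0;40 .15 0 0 0;40 .15 0 0 0;40 .15 0 0 0;40 .15 0 0 0;40 .1 0 0 0;40 0 0 0 0;40 0 0 0 0'
python3 - <<'E'
from cell import r,vision
import cv2
s=r.read_state();print(s["time"],s["tool_pos"],s["eef_rot"],s["contact_force"],s["moment"])
a=vision.snapshot("scene")["pixels"][190:295,260:390,::-1];b=vision.snapshot("top")["pixels"][205:310,253:383,::-1]
cv2.imwrite("pics/c4.png",cv2.resize(cv2.vconcat([a,b]),None,fx=2.8,fy=2.8,interpolation=cv2.INTER_CUBIC))
E
```

```text
time: 6.45
tool_pos: [0.5344, -0.1006, 0.0527]
eef_rot: [[-0.253, 0.968, 0.001], [0.968, 0.253, -0.0], [-0.001, 0.001, -1.0]]
contact_force: [-2.4, -0.7, 12.6]
finger_gap: 0.638
finger_force: 65.1
time: 7.28
tool_pos: [0.5243, -0.0584, 0.0527]
eef_rot: [[-0.252, 0.968, 0.003], [0.968, 0.252, -0.001], [-0.002, 0.003, -1.0]]
contact_force: [1.1, -3.6, 9.7]
finger_gap: 0.642
finger_force: 64.6
7.2833 [ 0.52425478 -0.05840096  0.05266317] [[-0.25248978  0.96759456  0.00311228]
 [ 0.96759779  0.25249418 -0.00110326]
 [-0.00185334  0.00273287 -0.99999455]] [ 1.14434002 -3.62377332  9.67165047] [-0.55676849 -0.0290622   0.06040962]
```

View pics/c4.png

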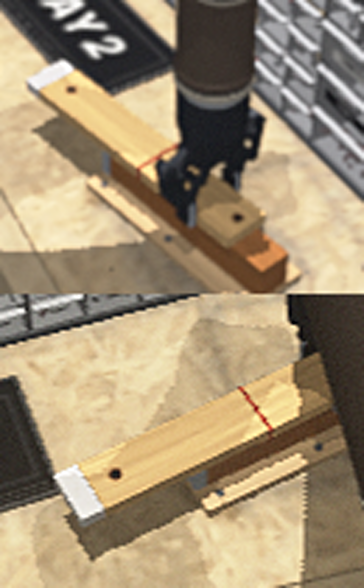

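The board has slid about 44 mm, stays flat, and looks parallel to the riser. I'll continue most of the way and then measure.

```bash
python3 -m creep '40 .1 0 0 0;40 .15 0 0 0;40 .15 0 0 0;40 .15 0 0 0;40 .15 0 0 0;40 .15 0 0 0;40 .15 0 0 0;40 .15 0 0 0;40 .15 0 0 0;40 .1 0 0 0;40 .1 0 0 0;40 0 0 0 0;40 0 0 0 0;40 0 0 0 0'
python3 - <<'E'
from cell import r,vision
import cv2
s=r.read_state();print(s["time"],s["tool_pos"],s["eef_rot"],s["contact_force"],s["moment"])
a=vision.snapshot("scene")["pixels"][180:275,255:350,::-1];b=vision.snapshot("top")["pixels"][220:315,225:350,::-1]
cv2.imwrite("pics/c5a.png",a);cv2.imwrite("pics/c5b.png",b)
z=lambda i:cv2.resize(i,None,fx=6,fy=6,interpolation=cv2.INTER_CUBIC)
cv2.imwrite("pics/c5A.png",z(a));cv2.imwrite("pics/c5B.png",z(b))
E
```

```text
time: 8.55
tool_pos: [0.5092, -0.0005, 0.0526]
eef_rot: [[-0.252, 0.968, 0.003], [0.968, 0.252, -0.001], [-0.002, 0.003, -1.0]]
contact_force: [1.6, -4.6, 10.0]
finger_gap: 0.642
finger_force: 64.7
8.55 [ 5.09211244e-01 -4.83405265e-04  5.26386940e-02] [[-2.52192439e-01  9.67671774e-01  3.21109365e-03]
 [ 9.67675701e-01  2.52196332e-01 -8.64708081e-04]
 [-1.64657964e-03  2.88922446e-03 -9.99994471e-01]] [ 1.55094949 -4.56184391 10.0133007 ] [-0.74696399 -0.05825448  0.04830028]
```

View pics/c5A.png

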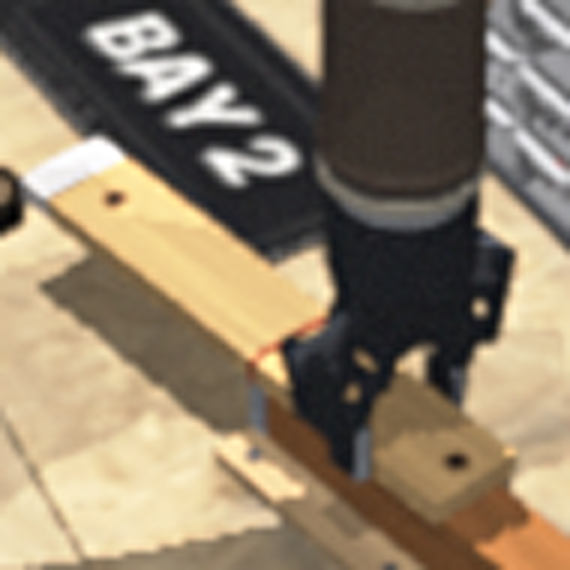

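View pics/c5B.png

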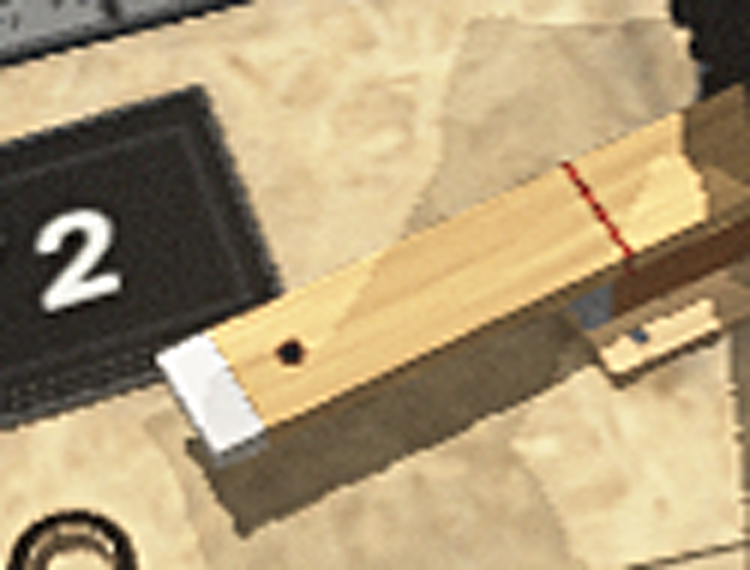

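Scene crop: white corners at (25,182) and (100,138), red line ends at (250,360) and (325,320), and the steel edge runs down from (251,372) to (251,430), with the tail corners at (435,508) and (517,455). Top crop: white corners at (215,452) and (158,357), red line ends at (630,254) and (567,165), foot corner at (612,378), and cap base at (585,328). About 13–15 mm remains.

```bash
cat > m2.py <<'E'
import re
exec(open("m.py").read().split("u=np")[0])
c6=lambda a:np.array(a)/6+[255-.4,180-.4]
d6=lambda a:np.array(a)/6+[225-.4,220-.4]
b,res=fit([(s,B[[0,1,4,5,2,3]],c6([[25,182],[100,138],[250,360],[325,320],[517,455],[435,508]])),(t,B[[0,1,4,5]],d6([[215,452],[158,357],[630,254],[567,165]]))],[.5,.1,.06,1.8]);print("board",b.round(4),res)
R=[[.13,.045,.012],[.13,.02,.012],[.117,.02,.012]]
sc2=c6([[220,447],[251,432],[267,432]]);tc2=d6([[612,378],[585,328],[612,324]])
f2=lambda p:np.r_[f(p),(proj(s,pts([p[0],p[1],0,p[2]],R))-sc2).ravel(),(proj(t,pts([p[0],p[1],0,p[2]],R))-tc2).ravel()]
o=least_squares(f2,o.x,loss="soft_l1");print("riser",o.x.round(4),f2(o.x).round(1))
x,y,w=o.x[:3];u=np.array([np.cos(w),np.sin(w)]);v=np.array([-u[1],u[0]]);e=np.array([x,y])+.13*u
cl=b[:2]-.03*np.array([np.cos(b[3]),np.sin(b[3])])
print("edge",e,"cut rel edge",(cl-e)@u,(cl-e)@v,"yawdiff",b[3]-w)
E
python3 m2.py
```

```text
board [0.5052 0.0056 0.0591 1.7412] [-0.8 -0.2 -1.2  0.6 -0.3 -0.5  0.3  0.7  0.1  1.  -0.5  1.1  0.  -0.6
 -0.4 -1.  -0.4 -0.2 -0.1 -0.8]
riser [ 0.517  -0.0359  1.8241 -0.0217] [-1.4 -0.1 -0.2  1.6  0.6 -0.1 -0.1  0.2 -0.2 -0.5 -0.7  0.2  0.5 -0.7]
board [0.4791 0.105  0.06   1.8443] [-1.5  0.1 -0.7  0.5 -0.1  0.9  0.9 -0.4 -0.3  0.3 -0.2  0.3  0.1 -0.1
 -0.3 -0.8 -0.  -0.2 -0.3 -0.7]
riser [ 0.5176 -0.0355  1.8194 -0.0224] [-1.2 -0.3 -0.4  1.5  0.6 -0.1 -0.5 -0.1 -0.3 -0.6 -1.1 -0.   0.2 -1.
 -1.4  0.7 -0.5 -0.3 -0.6  1.9  0.3 -1.1  0.3  0.3  0.  -1. ]
edge [0.48556764 0.09054175] cut rel edge -0.014362171762230258 0.00195654381349862 yawdiff 0.0249240441126366
```

```bash
python3 -m creep '40 .09 0 0 .005;40 .09 0 0 .005;40 .09 0 0 .005;40 .09 0 0 0;40 0 0 0 0;40 0 0 0 0;40 0 0 0 0;40 0 0 0 0'
python3 - <<'E'
from cell import r,vision
import cv2
s=r.read_state();print(s["time"],s["tool_pos"],s["eef_rot"],s["contact_force"],s["moment"])
a=vision.snapshot("scene")["pixels"][175:270,245:340,::-1];b=vision.snapshot("top")["pixels"][220:315,215:340,::-1]
z=lambda i,k:cv2.resize(i,None,fx=k,fy=k,interpolation=cv2.INTER_CUBIC)
A=z(a,4);Bb=z(b,4)[:380,:420]
cv2.imwrite("pics/c6.png",cv2.hconcat([A,z(b[:, 30:],4)]))
E
```

```text
time: 9.42
tool_pos: [0.5057, 0.0132, 0.0526]
eef_rot: [[-0.237, 0.971, 0.003], [0.971, 0.237, -0.001], [-0.002, 0.003, -1.0]]
contact_force: [1.5, -4.9, 9.6]
finger_gap: 0.641
finger_force: 64.7
9.4167 [0.50572655 0.01316678 0.05264475] [[-0.23718898  0.97145791  0.00330442]
 [ 0.9714619   0.23719344 -0.00102199]
 [-0.00177661  0.00296771 -0.99999402]] [ 1.5338213  -4.89757695  9.61354774] [-0.91475938 -0.04727168  0.01079614]
```

View pics/c6.png

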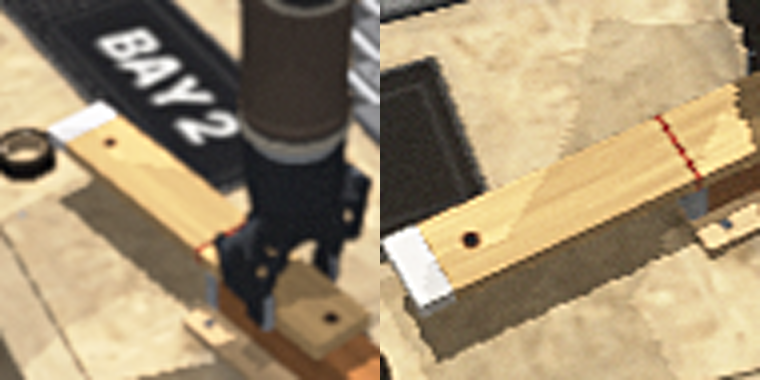

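The line now meets the steel edge in both views: the red line's near end is at (700,185) and the cap is directly under it at (693,195) in the right panel. I'll do a numeric check.

```bash
cat > m3.py <<'E'
exec(open("m2.py").read())
l=lambda a:np.array(a)/4+[245-.4,175-.4]
q=lambda a:(np.array(a)-[380,0])/4+[245-.4,220-.4]
b,res=fit([(s,B[[0,1]],l([[50,131],[98,101]])),(t,B[[0,1,4,5]],q([[420,307],[385,245],[700,184],[657,117]]))],[.48,.12,1.82],.06);print("board",b.round(4),res)
cl=b[:2]-.03*np.array([np.cos(b[2]),np.sin(b[2])])
print("cut rel edge",(cl-e)@u,(cl-e)@v,"yawdiff",b[2]-w)
for n,im,(x0,y0) in(("s",s,(285,225)),("t",t,(300,240))):
    p=im["pixels"].astype(int);m=(p[...,0]-p[...,1]>70)&(p[...,0]>110)
    ys,xs=np.nonzero(m[y0:y0+35,x0:x0+35]);print(n,len(xs),"red centroid",xs.mean()+x0,ys.mean()+y0)
    W=[[*(e+k*v),.076] for k in(.028,0,-.028)];print(proj(im,W).round(1).tolist())
    print("10mm further",proj(im,[[*(e+.01*u),.076]]).round(1))
    print(sorted(zip((ys+y0).tolist(),(xs+x0).tolist())))
E
python3 m3.py | tail -n 10
```

```text
board [0.4743 0.119  1.8191] [-1.8  0.1 -0.3  1.  -0.2  0.1 -0.8 -1.2  0.1 -0.9  0.6  0.2]
cut rel edge 0.0003124102045997927 0.003931955053296842 yawdiff -0.0002663073086051071
s 8 red centroid 298.5 234.5
[[293.6, 237.7], [300.6, 233.9], [307.4, 230.1]]
10mm further [[298.6 232.3]]
[(232, 302), (232, 303), (233, 301), (233, 302), (236, 295), (236, 296), (237, 294), (237, 295)]
t 17 red centroid 319.29411764705884 256.52941176470586
[[324.1, 263.5], [318.9, 255.6], [313.8, 247.9]]
10mm further [[315.5 257.2]]
[(249, 314), (250, 315), (251, 316), (252, 316), (253, 317), (254, 318), (255, 318), (256, 319), (257, 319), (257, 320), (258, 320), (259, 321), (260, 322), (261, 322), (262, 323), (263, 324), (264, 324)]
```

```bash
python3 -m creep '40 0 0 0 0;40 0 0 0 0;40 0 0 0 0;40 0 0 0 0;40 0 0 0 0' && python3 -c "
from cell import r
print(r.close_job())"
```

```text
time: 10.03
tool_pos: [0.5057, 0.0132, 0.0526]
eef_rot: [[-0.237, 0.971, 0.003], [0.971, 0.237, -0.001], [-0.002, 0.003, -1.0]]
contact_force: [1.8, -4.1, 10.1]
finger_gap: 0.642
finger_force: 64.7
the job is handed in; nothing more can be done
None
```

I handed the job in at about 10 s with the board still gripped and held down on the riser; by my camera fit the cut line is within about 1 mm of the steel edge, 4 mm off centre and straight to within 0.01 rad, but the hand-in gave no verdict.

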